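# Switch off the pasta roller and walk it back to its stop rail

## Robot

A 7-joint arm with a two-finger parallel gripper is mounted at the origin on a cart in front of the work surface, level with it; the furniture and walls round the work are solid. World frame = base frame: x ahead of the robot, y to its left, z up, the work surface at z = 0. Lengths are in m, angles in rad, forces in N, time in s.
With the tool pointing down it reaches from about 0.425 to 0.95 m from the base axis. Payload 4.7 kg.
Tool frame: the origin (TCP) lies at the very end of the fingers, on their centre line; the grasp point (between the pads) lies 19 mm behind it; z points along the fingers, y is the line along which they close (so a half turn about z gives the same grasp; the last joint's range is limited). The gripper opens to 85 mm and grips with 20 to 120 N. Pads are 22 mm wide; open, the fingers measure 114 mm over their backs; the gripper's body (76 mm by 85 mm) begins 54 mm behind the grasp point. The pads swing forward as they close: fully open they stand 13 mm farther back than shut.
Start: joints at [1.242, 0.469, -0.049, 1.532, 0.024, 1.141, -0.082], TCP at [0.199, -0.645, 0.231] pointing down, gripper open.
Joint ranges: [-2.59, 2.59], [-0.33, 1.99], [-1.39, 1.29], [0.1, 2.45], [-1.04, 4.18], [0.21, 1.99], [-2.66, 2.66]. Speed limits (rad/s): [2.57, 2.57, 3.14, 3.14, 3.14, 3.14, 3.14].

## Interface

Orientations are given as a unit quaternion [x, y, z, w].
In Python, from station import readout, grab_frame, ctrl gives the robot as it stands.
- The arm moves only by the tool send_rows, never from a script. Its argument "rows" is a list of rows, each a list of 7 numbers: the turn, a rotation vector about the world's x, y, z in degrees, then the shift along the world's x, y, z in cm, then the finger opening in cm, from 0 to 8.54. A call has 1 to 8 rows; each row is the pose to reach, as a shift and turn from the pose commanded when the call began; what a row does not reach only later rows make up. A row lasts 1/12 s, in which the tool goes at most 41.7 mm and 7.16 degrees, less where a joint would pass 70% of its speed; a pose out of reach is approached as far as the arm can. A call with a gripper value outside its range is refused whole. The fingers move at their own pace and stop on an object; "squeeze" is the grip in N (left out, the last holds). Time passes only in rows, so rows that repeat a pose let the fingers close. It gives the time, the measured TCP pose, the force, the opening and the grip force at its end, in the units of the state.
- readout.observe(): the state, without advancing time (a new reading comes with each control period).
- grab_frame(name): name is "scene" or "side" or "wrist"; returns a dict with "color" (384x512x3 uint8, red, green, blue), "vfov" (degrees; the focal length in pixels is half the picture's height over the tangent of half this angle, whatever the lens; pixels are square), "cx", "cy" (the principal point, pixels), "k1" (the pictures are not rectified: a ray, as slopes to the right and down, at radius r is drawn at 1 + k1 r^2 times it, then the intrinsics apply), "R" (3x3) and "t" (3): a world point X has camera coordinates R X + t; the wrist camera has in their place "mount" (4x4, takes a point from camera to tool coordinates, whose origin is the TCP and whose axes are the flange's). Camera axes: x right, y down, z forward; pixel columns grow to the right and rows downward; lengths in m; the calibration is good to about 2 mm. A picture is of the moment at which its call begins: read the wrist's pose just before it. There is no depth.
- ctrl.job_done(): hands the job in; it is judged then, once.
The state is a dict: "clock": time; "joint_pos": joint angles; "dq": joint speeds; "joint_torque": joint torques, N m; "ee_pos": TCP position; "ee_rot": TCP orientation; "contact_force": force on the tool from outside, world axes, zero at the start; "moment": the same for the moment, N m; "width": finger opening in m; "gripper_force": force on a finger pad.
Only numpy, scipy, OpenCV 4.12 (cv2) and the standard library are available. Lean on these libraries where they do the work, as an engineer would, in place of code of your own. Each camera call takes 0.05 s, during which the arm holds its last target. There are 200 camera calls.

## Task

The heavy pasta roller has been left running in the middle of the table: first set its toggle upright to the centre off position, then put the machine away by creeping it back along the table, pushing its two rubber front corner pads in turn, left and right, until its rear sits flush against the wooden stop rail with neither end past the end of the rail. Keep it on its feet and never let it slew more than about 15 degrees out of line with the rail, do not push on the crumb tray between the pads or on the roller head, and leave the jars and other things standing where they are.

Things in the scene. Friction and masses are not known exactly. Their poses are not given: they have to be found in the camera images.
- pasta_machine: Loose electric pasta roller, about 1.2 kg, 120 deep (x), 220 wide (y), 130 high, on 7 mm rubber feet. Origin: under its centre, on the table; x to its rear (the rail), y to its left. White base slab z 6 to 40 mm, flat front x -60, flat rear x +60; on its front two rubber push pads (50 wide, z 8 to 38, face x -64), the crumb tray between. First 55 mm is a low deck; the head stands behind it.
- front_left (a point): middle of the face of the left rubber push pad (machine x -64, y +84, z 23 mm). Pushed at one pad alone the machine does not go straight: it turns about a point some 95 mm beyond its middle on the other side, so 18 mm of push turns it about 0.1 rad; sliding takes 6 to 18 N
- front_right (a point): middle of the face of the right rubber push pad (machine x -64, y -84, z 23 mm); axes as the machine
- rear_left (a point): left end of the flat rear face of the base (machine x +60, y +110, z 23 mm)
- rear_right (a point): right end of the flat rear face of the base (machine x +60, y -110, z 23 mm)
- toggle (a joint): three-position toggle on top of the motor housing (machine's right end): 0 = centre, off, upright; +0.45 rad = forward, leaning to the machine's right (-y); -0.45 = reverse, leaning left. Starts leaning right. Off within 0.11 rad of upright. Friction holds it where it is left; its tip moves with about 1.3 N, too little to slide the machine
- toggle_tip (a point): centre of the black ball, 16 mm across, on top of the toggle; the lever below is a 10 mm round rod, pivot 55 mm from this point
- toggle_off_point (a point): where the ball's centre is when the toggle is off: machine x +26, y -78, z 174 mm, fixed to the machine; the flat housing top under it is at z 120 mm
- crumb_tray: thin aluminium tray front in the middle of the machine's front, 100 wide, z 10 to 36 mm, standing 4 mm ahead of the pads (machine x -68). Not to be pushed. Origin as the machine
- roller_head: the machine's upper part: motor housing at the right end (y -108 to -48, with the toggle on top), cheek at the left end (y 88 to 108), two steel rollers between them; x -5 to +57, top at 117 mm. Not to be pushed. Origin as the machine
- stop_rail: wooden batten fixed to the table behind the machine, 300 long (its y), 18 thick, 34 high. Origin: on the table at the middle of the long face that looks to the robot; x points away from the robot, square to that face, so a machine that is home has its rear face at x 0 of this frame
- tea_canister: bystander: dark red round canister with a knobbed lid, 107 across, 165 tall, in mm; origin under its centre. Not to be disturbed
- honey_jar: bystander: glass jar with a grey lid, 71 across, 110 tall, in mm; origin under its centre. Not to be disturbed
- pink_mug: bystander: plain pink mug, 77 across (114 with handle), 98 tall, in mm; origin under its centre. Not to be disturbed
- soap_bottle: bystander: slim bottle of green washing-up liquid, 40 by 55, 183 tall, in mm; origin under its centre. Not to be disturbed
- salt_drum: bystander: blue and white card drum, 62 across, 122 tall, in mm; origin under its centre. Not to be disturbed
- pepper_mill: bystander: dark wooden mill, 58 across, 170 tall, in mm; origin under its centre. Not to be disturbed
- spice_jar: bystander: small jar with a black cap, 41 across, 105 tall, in mm; origin under its centre. Not to be disturbed
- tomato_tin: bystander: low tin, 75 across, 58 tall (stands between the robot and the machine), in mm; origin under its centre. Not to be disturbed

How it is judged:
By the outcome, as a careful person would: the job done as asked, in the order asked, and still so for the second after the job is handed in, with the robot touching nothing.
It also fails if it takes over 54 s, if anything falls off the work surface, if the arm or the gripper's body presses on something with over 40 N, if the wrist force passes 120 N, or if a joint passes its speed limit or range.

## Working session

There is one attempt and no reset: what is moved stays moved. The work goes in short steps, Python scripts to look and compute and a tool call to move; the robot and the scene stay as the last step left them, time stands still between calls to the robot, and variables do not carry over. Pictures are saved under pics/ and viewed, at most 10 in all, crops included, and the job is handed in when it is done.

Besides the shell and the picture viewer there is one more tool, called after "Call:" by a JSON object that holds its "api" and its "payload". send_rows: Moves the arm, as the interface text tells. Its arguments: {"type":"object","properties":{"rows":{"type":"array","items":{"type":"array","items":{"type":"number"}}},"squeeze":{"type":"number"}},"required":["rows"]}

```bash
mkdir -p pics
cat > h.py <<'E'
import numpy as np,cv2
from station import readout,grab_frame,ctrl
def K(f):
    h,w=f["color"].shape[:2]; fl=h/2/np.tan(np.radians(f["vfov"])/2)
    return fl
def cast(f,u,v,z):
    fl=K(f); d=np.array([(u-f["cx"])/fl,(v-f["cy"])/fl]); s=d.copy()
    for _ in range(30): s=d/(1+f["k1"]*(s@s))
    R=np.array(f["R"]);t=np.array(f["t"]); c=-R.T@t; r=R.T@np.array([s[0],s[1],1])
    return c+r*(z-c[2])/r[2]
def proj(f,X):
    p=np.array(f["R"])@np.array(X)+np.array(f["t"]); s=p[:2]/p[2]; s=s*(1+f["k1"]*(s@s)); return s*K(f)+[f["cx"],f["cy"]]
def tri(f,a,g,b):
    def ray(f,u):
        A=cast(f,*u,0.);c=-np.array(f["R"]).T@np.array(f["t"]);return c,(A-c)/np.linalg.norm(A-c)
    c1,d1=ray(f,a);c2,d2=ray(g,b)
    s=np.linalg.lstsq(np.c_[d1,-d2],c2-c1,rcond=None)[0]
    p,q=c1+s[0]*d1,c2+s[1]*d2
    return (p+q)/2,np.linalg.norm(p-q)
def save(f,n,crop=None,k=1):
    im=f["color"][:,:,::-1]
    if crop: im=im[crop[1]:crop[3],crop[0]:crop[2]]
    cv2.imwrite("pics/"+n,cv2.resize(im,None,fx=k,fy=k,interpolation=cv2.INTER_CUBIC))
E
python3 - <<'E'
from h import *
import pickle
F={n:grab_frame(n) for n in("scene","side")}
pickle.dump(F,open("F0.pkl","wb"))
for n,f in F.items():
    save(f,n+"0.png",k=1.5); print(n,-np.array(f["R"]).T@f["t"],f["vfov"],f["k1"])
s=readout.observe();print(s["ee_pos"],s["ee_rot"],s["clock"],s["contact_force"])
E
```

```text
scene [ 0.46471952 -0.91501374  0.61183871] 57.7458306754059 -0.10370420262636781
side [0.00222963 0.54692169 0.89457253] 52.78121263542043 0.008804620506609405
[ 0.19921587 -0.64438954  0.23037072] [ 9.88780940e-01  1.49370330e-01 -1.50394689e-04 -8.56933788e-04] 0.1 [ 0.11396069 -0.58612772 -0.41815662]
```

View pics/scene0.png

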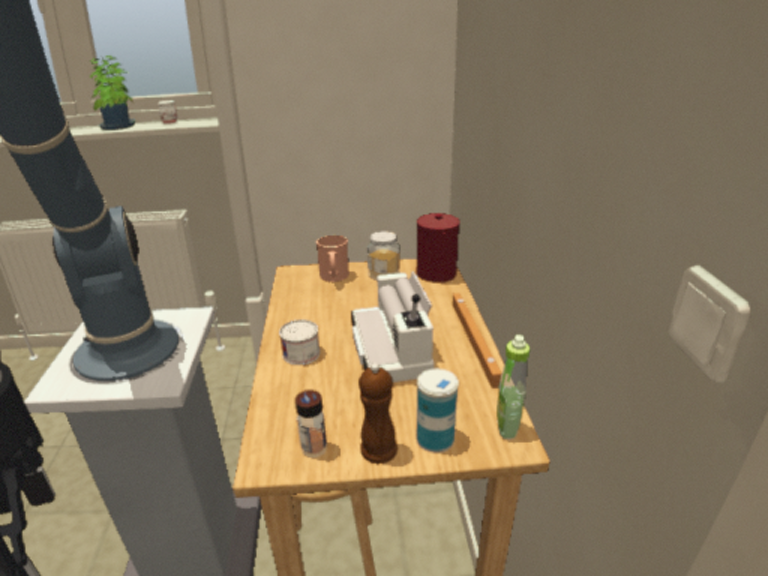

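View pics/side0.png

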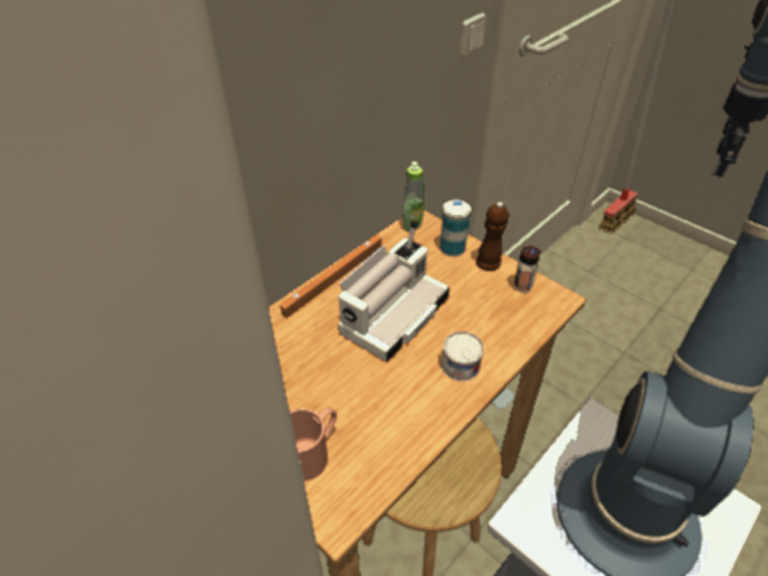

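Scene: the machine is at about (395,335), with the rail behind it at (478,338) and the tin at (300,342). Side: the machine is at (390,300) and the rail runs (285,305)–(380,245). I'll zoom in on both.

Run:
```python
from h import *
import pickle
F=pickle.load(open("F0.pkl","rb"))
save(F["side"],"s1.png",(175,130,335,250),5)
save(F["scene"],"c1.png",(185,165,345,285),5)
```

```text
(no output)
```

View pics/s1.png

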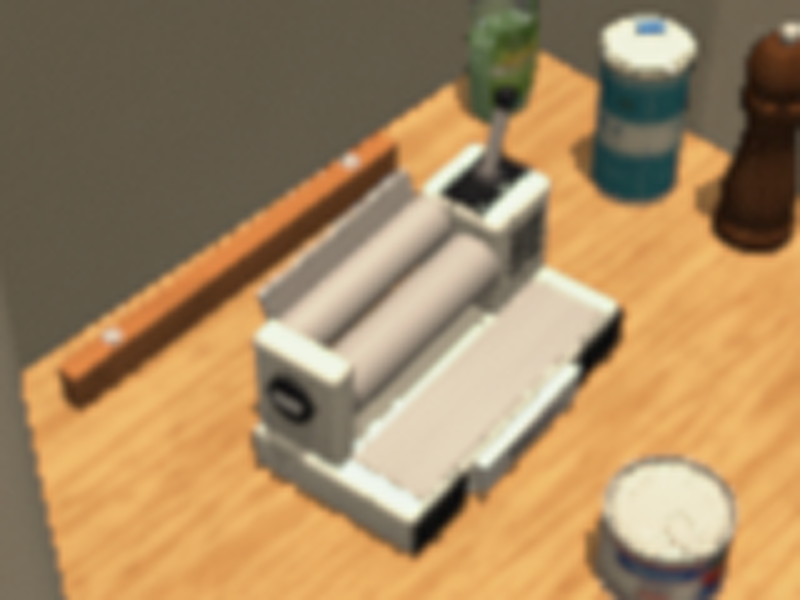

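View pics/c1.png

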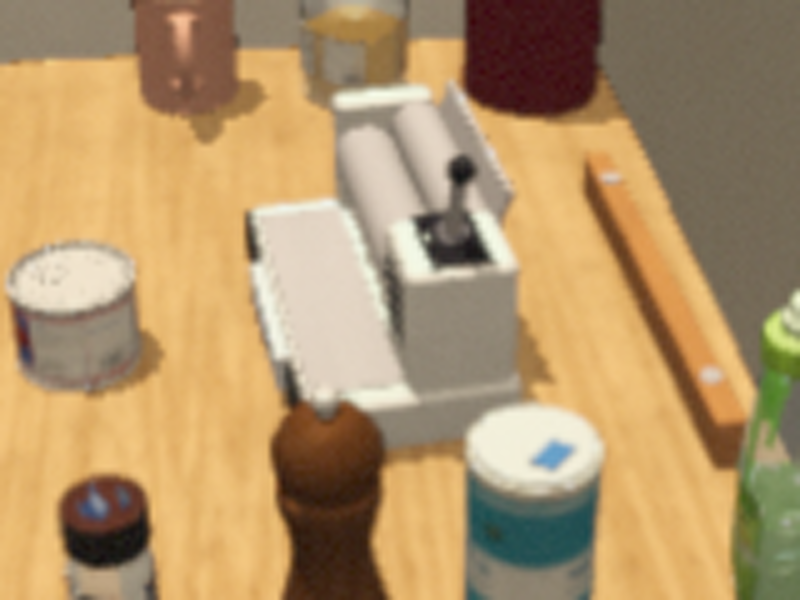

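The side crop shows the base's front-left top corner at (415,520), front-right at (622,308), rear-left at (258,432), and the ball at (506,97). The rail's front top edge runs from (68,378) to (396,150). In the scene crop the ball is at (461,168), the rail's front top edge runs (587,160)–(715,430), and the base's rear-right corner is at (520,385).

Run:
```python
from h import *
import pickle
F=pickle.load(open("F0.pkl","rb"));S,C=F["side"],F["scene"]
s=lambda x,y:(175+x/5-.4,130+y/5-.4)
c=lambda x,y:(185+x/5-.4,165+y/5-.4)
P=lambda n,f,p,z:print(n,cast(f,*p,z).round(4))
P("FLtop S",S,s(415,520),.04);P("FRtop S",S,s(622,308),.04);P("RLtop S",S,s(258,432),.04)
P("FLtop C",C,c(250,208),.04);P("RRtop C",C,c(520,385),.04)
P("rail L S",S,s(66,376),.034);P("rail R S",S,s(397,150),.034)
P("rail L0 S",S,s(76,406),0)
P("rail L C",C,c(587,160),.034);P("rail R C",C,c(715,430),.034);P("rail R0 C",C,c(722,464),0)
print("ball",tri(S,s(506,97),C,c(461,168)))
P("tin C",C,c(72,275),.058);P("tin S",S,s(668,508),.058)
P("salt C",C,c(535,450),.122);P("salt S",S,s(648,45),.122)
P("mill base S",S,s(755,225),0);P("mill top C",C,c(325,400),.17)
P("soap",S,(414/1.5,166/1.5),.183);P("soap",C,(519/1.5,341/1.5),.183)
P("spice",C,(310/1.5,397/1.5),.105);P("spice S",S,(529/1.5,253/1.5),.105)
P("tea",C,(438/1.5,219/1.5),.16);P("honey",C,(383/1.5,238/1.5),.11);P("mug",C,(332/1.5,243/1.5),.098)
```

```text
FLtop S [0.4726 0.0418 0.04  ]
FRtop S [ 0.4937 -0.1707  0.04  ]
RLtop S [0.5851 0.0567 0.04  ]
FLtop C [0.4739 0.0373 0.04  ]
RRtop C [ 0.6126 -0.1654  0.04  ]
rail L S [0.7075 0.1018 0.034 ]
rail R S [ 0.7067 -0.1907  0.034 ]
rail L0 S [0.7109 0.0964 0.    ]
rail L C [0.7016 0.0836 0.034 ]
rail R C [ 0.7097 -0.2085  0.034 ]
rail R0 C [ 0.7201 -0.1963  0.    ]
ball (array([ 0.58043526, -0.1532292 ,  0.17086499]), np.float64(0.0005975221375850144))
tin C [ 0.3676 -0.0565  0.058 ]
tin S [ 0.3661 -0.0498  0.058 ]
salt C [ 0.5899 -0.3205  0.122 ]
salt S [ 0.5876 -0.3054  0.122 ]
mill base S [ 0.5008 -0.3298  0.    ]
mill top C [ 0.4971 -0.3369  0.17  ]
soap [ 0.7036 -0.2943  0.183 ]
soap [ 0.7074 -0.3174  0.183 ]
spice [ 0.4021 -0.3142  0.105 ]
spice S [ 0.3976 -0.3057  0.105 ]
tea [0.6898 0.228  0.16  ]
honey [0.5599 0.2466 0.11  ]
mug [0.4359 0.2595 0.098 ]
```

Call:
{"api": "send_rows", "payload": {"rows": [[0,0,-3,2,3,3,8.5],[0,0,-6,4,7,6,8.5],[0,0,-11,6,11,9,8.5],[0,0,-11,8,15,12,8.5],[0,0,-11,10,19,13,8.5],[0,0,-11,12,23,13,8.5],[0,0,-11,14,27,13,8.5],[0,0,-11,16,30,13,8.5]]}}

```text
clock: 0.77
ee_pos: [0.3387, -0.3799, 0.3597]
ee_rot: [0.999, 0.054, 0.0, 0.001]
contact_force: [1.3, -0.2, -0.3]
width: 0.0854
gripper_force: 0.0
```

Call:
{"api": "send_rows", "payload": {"rows": [[0,0,0,3,3,0,8.5],[0,0,0,6,6,0,8.5],[0,0,0,9,9,0,8.5],[0,0,0,12,12,0,8.5],[0,0,0,15,15,0,8.5],[0,0,0,17,19,0,8.5],[0,0,0,18,22,0,8.5],[0,0,0,18,22,0,8.5]]}}

```text
clock: 1.43
ee_pos: [0.5212, -0.1517, 0.3586]
ee_rot: [0.998, 0.061, 0.001, -0.003]
contact_force: [0.3, 1.5, 0.1]
width: 0.0852
gripper_force: 0.0
```

```bash
cat >> h.py <<'E'
from scipy.spatial.transform import Rotation as Ro
def wrist():
    s=readout.observe(); f=grab_frame("wrist"); M=np.array(f["mount"])
    Rw=Ro.from_quat(s["ee_rot"]).as_matrix()@M[:3,:3]
    c=np.array(s["ee_pos"])+Ro.from_quat(s["ee_rot"]).as_matrix()@M[:3,3]
    f["R"]=Rw.T; f["t"]=-Rw.T@c
    return f,s
E
python3 - <<'E'
from h import *
import pickle
f,s=wrist(); pickle.dump(f,open("w1.pkl","wb")); save(f,"w1.png",k=1.5)
print(s["ee_pos"],Ro.from_quat(s["ee_rot"]).as_matrix().round(3),s["clock"],-f["R"].T@f["t"])
E
```

```text
[ 0.52116068 -0.15165851  0.3586382 ] [[ 0.993  0.122  0.001]
 [ 0.122 -0.992  0.005]
 [ 0.002 -0.005 -1.   ]] 1.4333 [ 0.59123879 -0.14456484  0.501305  ]
```

View pics/w1.png

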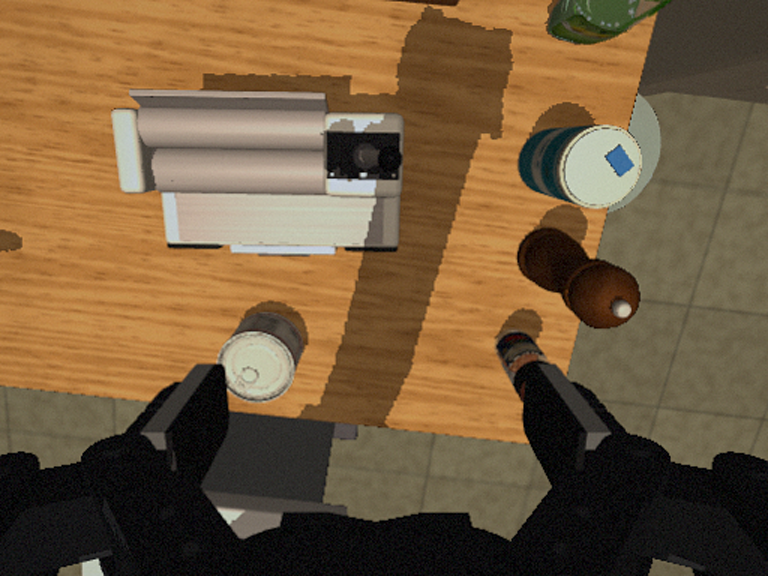

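The wrist view shows the housing top's corners at (326,115), (403,115), (402,195), (325,195), the ball at (386,158), and the base front edge running (165,245)–(398,250).

Run:
```python
from h import *
import pickle
f=pickle.load(open("w1.pkl","rb"))
w=lambda x,y:((x+.5)/1.5-.5,(y+.5)/1.5-.5)
H=[cast(f,*w(*p),.12) for p in((326,115),(403,115),(402,195),(325,195))]
print(np.round(H,4),np.mean(H,0))
for p,z in(((165,245),.04),((398,250),.04),((163,192),.04),((386,158),.1685),((111,110),.117),((122,191),.117)): print(p,cast(f,*w(*p),z).round(4))
F=pickle.load(open("F0.pkl","rb"));S,C=F["side"],F["scene"]
b=proj(f,[.5804,-.1532,.1709]);print("ball pred",(b+.5)*1.5-.5)
print(tri(S,(175+506/5-.4,130+97/5-.4),f,w(386,158)),tri(C,(185+461/5-.4,165+168/5-.4),f,w(386,158)))
print("FL",tri(S,(175+415/5-.4,130+520/5-.4),C,(185+250/5-.4,165+208/5-.4)))
```

```text
[[ 0.6051 -0.1049  0.12  ]
 [ 0.6119 -0.1601  0.12  ]
 [ 0.5552 -0.1672  0.12  ]
 [ 0.5481 -0.1096  0.12  ]] [ 0.58005652 -0.13544295  0.12      ]
(165, 245) [0.4743 0.0423 0.04  ]
(398, 250) [ 0.4965 -0.1752  0.04  ]
(163, 192) [0.5235 0.0445 0.04  ]
(386, 158) [ 0.5819 -0.1508  0.1685]
(111, 110) [0.5894 0.0507 0.117 ]
(122, 191) [0.5318 0.0438 0.117 ]
ball pred [389.40216321 160.95545217]
(array([ 0.58102821, -0.15161476,  0.17173613]), np.float64(0.002520902888888314)) (array([ 0.58124643, -0.15072547,  0.16915341]), np.float64(0.0013369811191251382))
FL (array([0.47383334, 0.0406037 , 0.03796859]), np.float64(0.00022314364478997814))
```

Call:
{"api": "send_rows", "payload": {"rows": [[0,0,0,1,0,-3,8.5],[0,0,0,2,0,-6,8.5],[0,0,0,3,0,-9,8.5],[0,0,0,4,0,-11,8.5],[0,0,0,4,0,-11,8.5],[0,0,0,4,0,-11,8.5]]}}

```text
clock: 1.98
ee_pos: [0.5575, -0.1627, 0.2479]
ee_rot: [0.999, 0.053, -0.002, -0.0]
contact_force: [-0.3, 0.9, 0.6]
width: 0.0848
gripper_force: 0.0
```

Call:
{"api": "send_rows", "payload": {"rows": [[0,0,0,1.1,1.3,0,8.5],[0,0,0,2.1,2.7,-1,8.5],[0,0,0,2.1,2.7,-4,8.5],[0,0,0,2.1,2.7,-7,8.5],[0,0,0,2.1,2.7,-9,8.5],[0,0,0,2.1,2.7,-9.3,8.5],[0,0,0,2.1,2.7,-9.3,8.5]]}}

```text
clock: 2.57
ee_pos: [0.5792, -0.1355, 0.1567]
ee_rot: [0.999, 0.053, -0.0, 0.0]
contact_force: [0.3, 1.7, 1.0]
width: 0.0848
gripper_force: 0.0
```

Call:
{"api": "send_rows", "payload": {"rows": [[0,0,0,0,0,0,5],[0,0,0,0,0,0,3],[0,0,0,0,0,0,1.7],[0,0,0,0,0,0,1.7],[0,0,0,0,0,0,1.7],[0,0,0,0,0,0,1.7]], "squeeze": 20}}

```text
clock: 3.07
ee_pos: [0.5799, -0.1355, 0.1567]
ee_rot: [0.999, 0.054, 0.001, 0.001]
contact_force: [-0.5, -1.4, 1.9]
width: 0.0171
gripper_force: 0.8
```

Call:
{"api": "send_rows", "payload": {"rows": [[0,0,0,0,0,0,4],[0,0,0,0,0,0,5],[0,0,0,0,0,0,6],[0,0,0,0,0,0,6],[0,0,0,0,0,4,6],[0,0,0,0,0,8,6],[0,0,0,-2,0,12,6],[0,0,0,-4,0,13,6]]}}

```text
clock: 3.73
ee_pos: [0.5425, -0.1341, 0.2914]
ee_rot: [0.999, 0.055, 0.005, 0.001]
contact_force: [0.3, -0.2, -0.3]
width: 0.0597
gripper_force: 0.0
```

Run:
```python
from h import *
import pickle
f,s=wrist(); pickle.dump(f,open("w2.pkl","wb")); print(s["ee_pos"],s["clock"])
C=grab_frame("scene"); pickle.dump(C,open("c2.pkl","wb"))
a=cv2.resize(f["color"],None,fx=1.2,fy=1.2)[:300,:500]; b=cv2.resize(C["color"][165:285,185:345],(400,300),interpolation=cv2.INTER_CUBIC)
m=np.zeros((600,512,3),np.uint8); m[:300,:500]=a; m[300:,:400]=b
cv2.imwrite("pics/m2.png",m[:,:,::-1])
```

```text
[ 0.54247673 -0.13414695  0.29142158] 3.7333
```

View pics/m2.png

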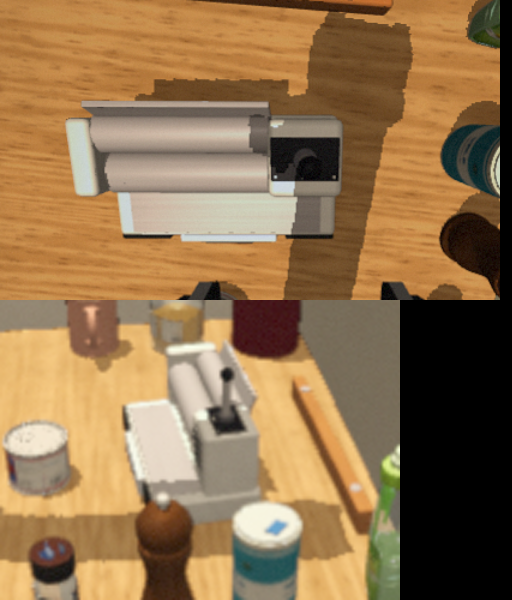

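The composite shows the ball at wrist (308,163) and scene (228,74), with the machine unmoved. The right end of the rail is at (390,10) in the wrist view.

Run:
```python
from h import *
import pickle
f=pickle.load(open("w2.pkl","rb"));C=pickle.load(open("c2.pkl","rb"))
w=lambda x,y:((x+.5)/1.2-.5,(y+.5)/1.2-.5)
g=f["color"][:150,150:340].astype(int)
d=(g.sum(2)<75).astype(np.uint8)
for z,p in((.174,(308,163)),(.174,(303,163)),(.04,(122,235)),(.04,(334,235)),(0,(388,11)),(.12,(271,117)),(.12,(341,118)),(.12,(340,194)),(.12,(270,194))): print(p,cast(f,*w(*p),z).round(4))
print(tri(f,w(308,163),C,(185+(228.5)/2.5-.5,165+74.5/2.5-.5)))
# rail front bottom edge: first orange-> wood transition scan
hsv=cv2.cvtColor(f["color"],cv2.COLOR_RGB2HSV)
for u in range(180,325,20): print(u,[tuple(int(k) for k in f["color"][v,u]) for v in range(0,14,2)])
```

```text
(308, 163) [ 0.5834 -0.1357  0.174 ]
(303, 163) [ 0.583  -0.1325  0.174 ]
(122, 235) [0.4753 0.041  0.04  ]
(334, 235) [ 0.4988 -0.1751  0.04  ]
(388, 11) [ 0.7198 -0.2025  0.    ]
(271, 117) [ 0.6088 -0.1057  0.12  ]
(341, 118) [ 0.6139 -0.1585  0.12  ]
(340, 194) [ 0.5559 -0.1656  0.12  ]
(270, 194) [ 0.5499 -0.1102  0.12  ]
(array([ 0.58176258, -0.13551781,  0.17193008]), np.float64(0.0027860727089200014))
180 [(59, 35, 18), (176, 120, 60), (186, 126, 66), (182, 123, 65), (179, 122, 63), (184, 127, 65), (200, 138, 77)]
200 [(62, 35, 7), (55, 31, 16), (197, 138, 72), (184, 125, 59), (163, 106, 49), (168, 111, 54), (174, 120, 59)]
220 [(69, 41, 22), (59, 30, 4), (63, 38, 22), (193, 135, 71), (189, 130, 69), (181, 120, 59), (179, 120, 58)]
240 [(61, 35, 13), (66, 35, 24), (60, 35, 15), (82, 50, 24), (203, 142, 76), (193, 135, 68), (193, 133, 70)]
260 [(140, 77, 34), (61, 36, 16), (65, 36, 22), (60, 34, 20), (123, 78, 41), (205, 148, 82), (201, 143, 76)]
280 [(175, 102, 46), (114, 63, 26), (60, 30, 8), (62, 33, 6), (45, 27, 18), (124, 89, 52), (109, 76, 38)]
300 [(192, 112, 47), (168, 96, 40), (93, 53, 30), (60, 34, 10), (65, 39, 20), (55, 32, 13), (203, 141, 74)]
320 [(191, 112, 47), (202, 117, 53), (163, 96, 45), (70, 38, 17), (65, 39, 22), (57, 34, 15), (147, 99, 50)]
```

Call:
{"api": "send_rows", "payload": {"rows": [[0,0,-1,-2,3,0,0],[0,0,-2,-4,6,0,0],[0,0,-4,-6,9,0,0],[0,0,-4,-8,12,0,0],[0,0,-4,-10.2,15.2,-1,0],[0,0,-4,-10.2,15.2,-5,0],[0,0,-4,-10.2,15.2,-9,0],[0,0,-4,-10.2,15.2,-13,0]]}}

```text
clock: 4.5
ee_pos: [0.4372, 0.0181, 0.1546]
ee_rot: [1.0, 0.02, 0.001, 0.0]
contact_force: [0.5, -1.1, -0.6]
width: 0.0003
gripper_force: 0.0
```

Call:
{"api": "send_rows", "payload": {"rows": [[0,0,0,0,0,-4,0],[0,0,0,0,0,-8,0],[0,0,0,0,0,-11,0],[0,0,0,0,0,-13,0],[0,0,0,0,0,-13,0],[0,0,0,0,0,-13,0]]}}

```text
clock: 5.0
ee_pos: [0.4365, 0.0177, 0.0248]
ee_rot: [1.0, 0.019, -0.002, -0.0]
contact_force: [-0.2, -0.3, 0.4]
width: 0.0001
gripper_force: 0.0
```

Call:
{"api": "send_rows", "payload": {"rows": [[0,0,0,1,0,-0.6,0],[0,0,0,2,0,-0.6,0],[0,0,0,2.4,0,-0.6,0],[0,0,0,2.8,0,-0.6,0],[0,0,0,3.2,0,-0.6,0],[0,0,0,3.6,0,-0.6,0],[0,0,0,4,0,-0.6,0],[0,0,0,4,0,-0.6,0]]}}

```text
clock: 5.67
ee_pos: [0.4775, 0.018, 0.0204]
ee_rot: [1.0, 0.019, -0.0, -0.0]
contact_force: [-2.1, 1.3, -1.3]
width: -0.0001
gripper_force: 1.3
```

Call:
{"api": "send_rows", "payload": {"rows": [[0,0,0,0.4,0,0,0],[0,0,0,0.8,0,0,0],[0,0,0,1.2,0,0,0],[0,0,0,1.6,0,0,0],[0,0,0,2,0,0,0]]}}

```text
clock: 6.08
ee_pos: [0.4961, 0.0181, 0.0201]
ee_rot: [1.0, 0.019, -0.001, -0.0]
contact_force: [-5.4, 3.4, 0.8]
width: 0.0003
gripper_force: 2.8
```

Run:
```python
from h import *
import pickle
f,s=wrist(); pickle.dump(f,open("w3.pkl","wb")); print(s["ee_pos"],s["contact_force"])
S=grab_frame("side"); pickle.dump(S,open("s3.pkl","wb")); save(S,"s3.png",(175,130,335,250),5)
```

```text
[0.49610662 0.01806346 0.02014825] [-5.37414299  3.44669387  0.76176171]
```

View pics/s3.png

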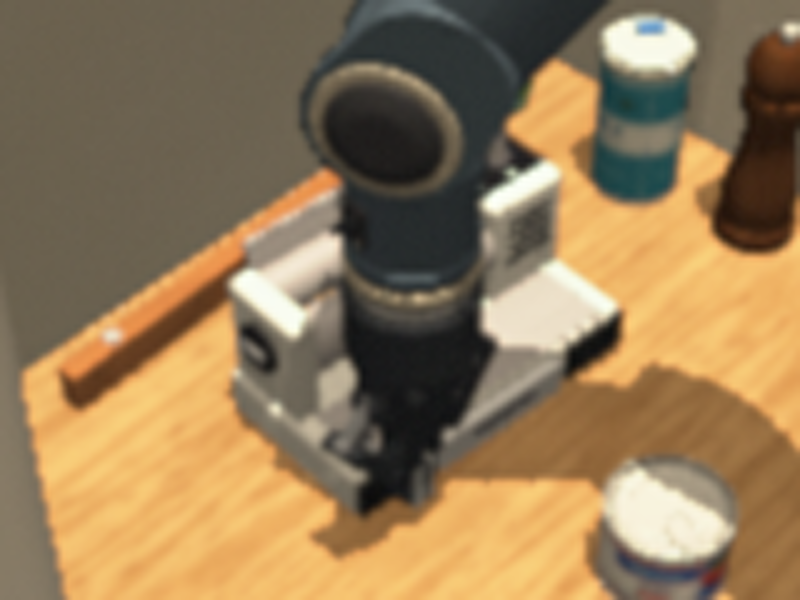

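Call:
{"api": "send_rows", "payload": {"rows": [[0,0,0,-2,0,0,0],[0,0,0,-4.1,0,0,0],[0,0,0,-4.1,-4,0,0],[0,0,0,-4.1,-8,0,0],[0,0,0,-4.1,-12,0,0],[0,0,0,-4.1,-16,0,0],[0,0,0,-4.1,-16.8,0,0],[0,0,0,-4.1,-16.8,0,0]]}}

```text
clock: 6.85
ee_pos: [0.4573, -0.1557, 0.0205]
ee_rot: [1.0, 0.015, 0.001, 0.001]
contact_force: [-0.7, 0.3, 0.6]
width: -0.0001
gripper_force: 0.0
```

Call:
{"api": "send_rows", "payload": {"rows": [[0,0,0,1.5,0,0,0],[0,0,0,2.3,0,0,0],[0,0,0,2.8,0,0,0],[0,0,0,3.3,0,0,0],[0,0,0,3.8,0,0,0],[0,0,0,4.3,0,0,0],[0,0,0,4.8,0,0,0],[0,0,0,5.3,0,0,0]]}}

```text
clock: 7.52
ee_pos: [0.5066, -0.1514, 0.0194]
ee_rot: [1.0, 0.019, -0.003, 0.001]
contact_force: [-5.2, -3.9, 1.4]
width: 0.0003
gripper_force: 2.9
```

Call:
{"api": "send_rows", "payload": {"rows": [[0,0,0,0.5,0,0,0],[0,0,0,1,0,0,0],[0,0,0,1.5,0,0,0],[0,0,0,-0.5,0,0,0],[0,0,0,-3.3,0,0,0],[0,0,0,-3.3,4,0,0],[0,0,0,-3.3,8,0,0],[0,0,0,-3.3,12,0,0]]}}

```text
clock: 8.18
ee_pos: [0.4765, -0.029, 0.0202]
ee_rot: [1.0, 0.019, 0.001, -0.0]
contact_force: [1.4, 1.0, -0.6]
width: 0.0002
gripper_force: 0.0
```

Call:
{"api": "send_rows", "payload": {"rows": [[0,0,0,0,4,0,0],[0,0,0,0,5.2,0,0],[0,0,0,0,5.2,0,0],[0,0,0,1.5,5.2,0,0],[0,0,0,2.3,5.2,0,0],[0,0,0,2.8,5.2,0,0],[0,0,0,3.3,5.2,0,0]]}}

```text
clock: 8.77
ee_pos: [0.5068, 0.0215, 0.0193]
ee_rot: [1.0, 0.019, -0.003, 0.0]
contact_force: [-6.5, 3.9, 3.2]
width: 0.0002
gripper_force: 3.2
```

Run:
```python
from h import *
import pickle
f,s=wrist(); print(s["ee_pos"],s["contact_force"])
S=grab_frame("side"); pickle.dump(S,open("s4.pkl","wb")); save(S,"s4.png",(175,130,335,250),5)
S3=pickle.load(open("s3.pkl","rb"))
for p in((365,488),(620,312),(236,382)): print(cast(S3,175+p[0]/5-.4,130+p[1]/5-.4,.04).round(4))
```

```text
[0.50681278 0.02154671 0.01927773] [-6.53087532  3.93607621  3.19192817]
[0.5094 0.0443 0.04  ]
[ 0.4924 -0.1671  0.04  ]
[0.6239 0.038  0.04  ]
```

View pics/s4.png

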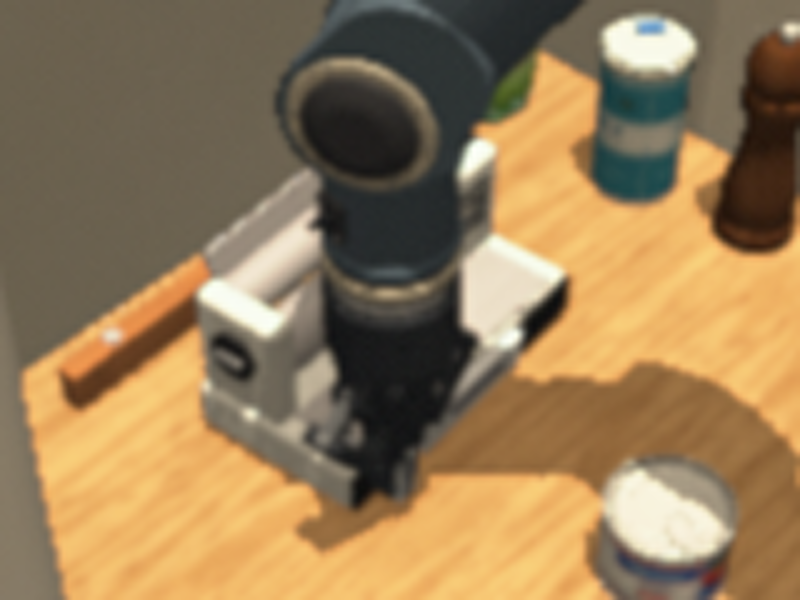

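Call:
{"api": "send_rows", "payload": {"rows": [[0,0,0,0.5,0,0,0],[0,0,0,1,0,0,0],[0,0,0,1.5,0,0,0],[0,0,0,2,0,0,0],[0,0,0,2.5,0,0,0],[0,0,0,2.9,0,0,0],[0,0,0,1,0,0,0],[0,0,0,-0.8,0,0,0]]}}

```text
clock: 9.53
ee_pos: [0.5043, 0.0206, 0.0204]
ee_rot: [1.0, 0.018, 0.003, -0.0]
contact_force: [-0.5, -0.1, -0.6]
width: 0.0001
gripper_force: 0.0
```

Call:
{"api": "send_rows", "payload": {"rows": [[0,0,0,0,-4,0,0],[0,0,0,0,-8,0,0],[0,0,0,0,-12,0,0],[0,0,0,0,-16,0,0],[0,0,0,0,-17.1,0,0],[0,0,0,0,-17.1,0,0],[0,0,0,1.5,-17.1,0,0],[0,0,0,2.3,-17.1,0,0]]}}

```text
clock: 10.2
ee_pos: [0.5266, -0.1502, 0.0206]
ee_rot: [1.0, 0.019, 0.002, 0.0]
contact_force: [-5.3, -3.4, 3.0]
width: -0.0002
gripper_force: 3.4
```

Call:
{"api": "send_rows", "payload": {"rows": [[0,0,0,0.5,0,0,0],[0,0,0,1,0,0,0],[0,0,0,1.5,0,0,0],[0,0,0,2,0,0,0],[0,0,0,2.5,0,0,0],[0,0,0,3,0,0,0],[0,0,0,3.5,0,0,0],[0,0,0,1,0,0,0]]}}

```text
clock: 10.87
ee_pos: [0.54, -0.1492, 0.0206]
ee_rot: [1.0, 0.02, 0.004, 0.0]
contact_force: [1.3, 0.5, -0.0]
width: -0.0
gripper_force: 0.0
```

Call:
{"api": "send_rows", "payload": {"rows": [[0,0,0,-2.3,0,3,0],[0,0,0,-2.3,3,6,0],[0,0,0,-2.3,6,9,0],[0,0,0,-2.3,9,12,0],[0,0,0,-2.3,9,15,0],[0,0,0,-2.3,9,18,0],[0,0,0,-2.3,9,21,0],[0,0,0,-2.3,9,23,0]]}}

```text
clock: 11.53
ee_pos: [0.5131, -0.0581, 0.2535]
ee_rot: [1.0, 0.021, 0.003, 0.001]
contact_force: [-0.2, -0.2, -0.3]
width: 0.0001
gripper_force: 0.0
```

Run:
```python
from h import *
import pickle
f,s=wrist(); print(s["ee_pos"],s["clock"]); pickle.dump(f,open("w5.pkl","wb")); save(f,"w5.png",k=1.5)
```

```text
[ 0.5131141  -0.05808163  0.25346524] 11.5333
```

View pics/w5.png

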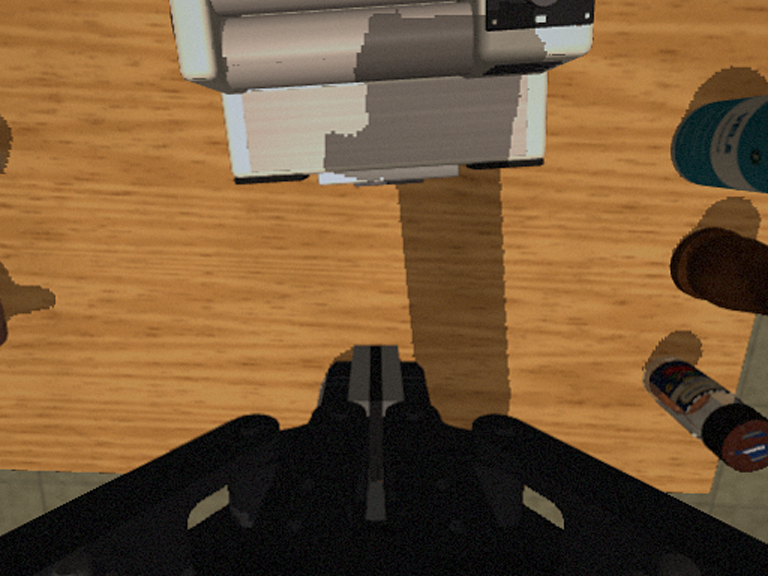

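The wrist view shows the front top corners at (236,178) and (546,158).

Run:
```python
from h import *
import pickle
f=pickle.load(open("w5.pkl","rb"))
w=lambda x,y:((x+.5)/1.5-.5,(y+.5)/1.5-.5)
L=cast(f,*w(236,178),.04);R=cast(f,*w(546,158),.04)
d=L-R; yaw=np.arctan2(-d[0],d[1]); m=(L+R)/2
x=np.array([np.cos(yaw),np.sin(yaw)]);y=np.array([-x[1],x[0]])
c=m[:2]+.06*x
print(L,R,np.hypot(*d[:2]),yaw,c,"FLpad",c-.064*x+.084*y,"FRpad",c-.064*x-.084*y,"rear",c+.06*x)
```

```text
[0.55619673 0.04000584 0.04      ] [ 0.5784568  -0.17412425  0.04      ] 0.2152840219583052 0.1035837613013498 [ 0.62700516 -0.06085529] FLpad [0.55466272 0.01607696] FRpad [ 0.57203369 -0.15102256] rear [ 0.68668356 -0.05465137]
```

Call:
{"api": "send_rows", "payload": {"rows": [[0,0,0,0,3,-2,0],[0,0,0,0,6,-5,0],[0,0,0,0,7.6,-8.5,0],[0,0,0,0,7.6,-12.5,0],[0,0,0,0,7.6,-16,0],[0,0,0,0,7.6,-20,0],[0,0,0,0,7.6,-23,0],[0,0,0,0,7.6,-23.3,0]]}}

```text
clock: 12.25
ee_pos: [0.5077, 0.017, 0.0121]
ee_rot: [1.0, 0.02, -0.005, -0.0]
contact_force: [-2.0, 0.1, 0.4]
width: 0.0002
gripper_force: 0.0
```

Call:
{"api": "send_rows", "payload": {"rows": [[0,0,0,1.5,0,0,0],[0,0,0,2.7,0,0,0],[0,0,0,3.2,0,0,0],[0,0,0,3.7,0,0,0],[0,0,0,4.2,0,0,0],[0,0,0,4.7,0,0,0],[0,0,0,5.2,0,0,0],[0,0,0,5.6,0,0,0]]}}

```text
clock: 12.92
ee_pos: [0.5656, 0.0183, 0.0176]
ee_rot: [1.0, 0.02, -0.001, -0.001]
contact_force: [-5.1, 2.3, 1.2]
width: 0.0001
gripper_force: 2.5
```

Call:
{"api": "send_rows", "payload": {"rows": [[0,0,0,-1.5,0,0,0],[0,0,0,-2.8,0,0,0],[0,0,0,-2.8,-4,0,0],[0,0,0,-2.8,-8,0,0],[0,0,0,-2.8,-12,0,0],[0,0,0,-2.8,-16,0,0],[0,0,0,-2.8,-16.8,0,0],[0,0,0,-2.8,-16.8,0,0]]}}

```text
clock: 13.58
ee_pos: [0.5397, -0.1567, 0.018]
ee_rot: [1.0, 0.015, 0.001, 0.001]
contact_force: [-0.0, 0.1, -0.3]
width: 0.0
gripper_force: 0.0
```

Call:
{"api": "send_rows", "payload": {"rows": [[0,0,0,1.5,0,0,0],[0,0,0,2.3,0,0,0],[0,0,0,2.7,0,0,0],[0,0,0,3.1,0,0,0],[0,0,0,3.5,0,0,0],[0,0,0,3.8,0,0,0]]}}

```text
clock: 14.08
ee_pos: [0.5749, -0.1519, 0.0168]
ee_rot: [1.0, 0.02, -0.003, 0.001]
contact_force: [-7.2, -3.5, 4.6]
width: -0.0002
gripper_force: 3.7
```

Call:
{"api": "send_rows", "payload": {"rows": [[0,0,0,0.3,0,0,0],[0,0,0,0.5,0,0,0],[0,0,0,0.7,0,0,0],[0,0,0,0.8,0,0,0]]}}

```text
clock: 14.42
ee_pos: [0.5762, -0.1519, 0.0164]
ee_rot: [1.0, 0.019, -0.01, 0.001]
contact_force: [-24.0, -1.9, 21.0]
width: -0.0003
gripper_force: 11.7
```

Call:
{"api": "send_rows", "payload": {"rows": [[0,0,0,-2,0,0.3,0],[0,0,0,-4.2,0,0.3,0],[0,0,0,-4.2,4,0.3,0],[0,0,0,-4.2,8,0.3,0],[0,0,0,-4.2,12,0.3,0],[0,0,0,-4.2,16,0.3,0],[0,0,0,-4.2,17,0.3,0],[0,0,0,-4.2,17,0.3,0]]}}

```text
clock: 15.08
ee_pos: [0.5436, 0.0257, 0.0209]
ee_rot: [1.0, 0.024, 0.001, -0.002]
contact_force: [0.8, -0.3, -0.6]
width: 0.0001
gripper_force: 0.0
```

Call:
{"api": "send_rows", "payload": {"rows": [[0,0,0,1.5,0,0,0],[0,0,0,2,0,0,0],[0,0,0,2.3,0,0,0],[0,0,0,2.5,0,0,0],[0,0,0,2.7,0,0,0]]}}

```text
clock: 15.5
ee_pos: [0.5674, 0.0179, 0.0194]
ee_rot: [1.0, 0.019, -0.003, 0.0]
contact_force: [-7.8, 0.8, 4.4]
width: -0.0
gripper_force: 3.6
```

Call:
{"api": "send_rows", "payload": {"rows": [[0,0,0,0.2,0,0,0],[0,0,0,0.4,0,0,0],[0,0,0,0.6,0,0,0],[0,0,0,0.7,0,0,0]]}}

```text
clock: 15.83
ee_pos: [0.5702, 0.0184, 0.0189]
ee_rot: [1.0, 0.019, -0.007, 0.001]
contact_force: [-16.8, 2.0, 11.0]
width: -0.0001
gripper_force: 8.3
```

Call:
{"api": "send_rows", "payload": {"rows": [[0,0,0,0.2,0,0,0],[0,0,0,0.3,0,0,0],[0,0,0,0.3,0,0,0]]}}

```text
clock: 16.08
ee_pos: [0.5701, 0.0183, 0.0187]
ee_rot: [1.0, 0.019, -0.01, 0.001]
contact_force: [-21.2, 1.8, 16.6]
width: 0.0002
gripper_force: 10.7
```

Call:
{"api": "send_rows", "payload": {"rows": [[0,0,0,-1.5,0,0.2,0],[0,0,0,-3.5,0,0.2,0],[0,0,0,-3.5,-4,0.2,0],[0,0,0,-3.5,-8,0.2,0],[0,0,0,-3.5,-12,0.2,0],[0,0,0,-3.5,-16,0.2,0],[0,0,0,-3.5,-17,0.2,0],[0,0,0,-3.5,-17,0.2,0]]}}

```text
clock: 16.75
ee_pos: [0.5445, -0.158, 0.0215]
ee_rot: [1.0, 0.014, -0.0, 0.001]
contact_force: [-0.1, 1.3, 0.2]
width: -0.0001
gripper_force: 0.0
```

Call:
{"api": "send_rows", "payload": {"rows": [[0,0,0,1.5,0,0,0],[0,0,0,2.2,0,0,0],[0,0,0,2.6,0,0,0],[0,0,0,2.9,0,0,0],[0,0,0,3.2,0,0,0],[0,0,0,3.4,0,0,0],[0,0,0,3.4,0,0,0]]}}

```text
clock: 17.33
ee_pos: [0.5767, -0.1509, 0.0214]
ee_rot: [1.0, 0.019, -0.003, -0.0]
contact_force: [-6.1, 1.1, 3.9]
width: -0.0
gripper_force: 2.8
```

Call:
{"api": "send_rows", "payload": {"rows": [[0,0,0,0.2,0,0,0],[0,0,0,0.4,0,0,0],[0,0,0,0.6,0,0,0],[0,0,0,0.7,0,0,0]]}}

```text
clock: 17.67
ee_pos: [0.5767, -0.1512, 0.0206]
ee_rot: [1.0, 0.019, -0.011, 0.0]
contact_force: [-21.2, 2.4, 16.7]
width: -0.0
gripper_force: 10.9
```

Both sides are firm at the same positions as before, so the machine is seated. I'll back off, rise and check from above.

Call:
{"api": "send_rows", "payload": {"rows": [[0,0,0,-1.5,0,0,0],[0,0,0,-4.5,0,0,0],[0,0,0,-4.5,0,4,0],[0,0,0,-4.5,1,8,0],[0,0,0,-4.5,3,12,0],[0,0,0,-4.5,5,16,0],[0,0,0,-4.5,7,20,0],[0,0,0,-4.5,9,24,0]]}}

```text
clock: 18.33
ee_pos: [0.5408, -0.0659, 0.2529]
ee_rot: [1.0, 0.019, 0.0, 0.0]
contact_force: [1.0, 0.3, -0.1]
width: 0.0001
gripper_force: 0.0
```

Call:
{"api": "send_rows", "payload": {"rows": [[0,0,0,3,0,2,0],[0,0,0,6,0,4,0],[0,0,0,8,0,6,0],[0,0,0,9,0,7,0],[0,0,0,9,0,7,0],[0,0,0,9,0,7,0]]}}

```text
clock: 18.83
ee_pos: [0.6312, -0.0666, 0.3205]
ee_rot: [1.0, 0.019, -0.0, -0.0]
contact_force: [-0.5, 0.3, 0.2]
width: 0.0002
gripper_force: 0.0
```

Run:
```python
from h import *
import pickle
f,s=wrist(); pickle.dump(f,open("w6.pkl","wb")); print(s["ee_pos"],s["clock"])
C=grab_frame("scene"); pickle.dump(C,open("c6.pkl","wb"))
a=cv2.resize(f["color"],None,fx=1.5,fy=1.5)[:300]; b=cv2.resize(C["color"][165:285,185:345],(400,300),interpolation=cv2.INTER_CUBIC)
m=np.zeros((600,768,3),np.uint8); m[:300]=a; m[300:,:400]=b
cv2.imwrite("pics/m6.png",m[:,:,::-1])
```

```text
[ 0.63117991 -0.06664101  0.32048985] 18.8333
```

View pics/m6.png

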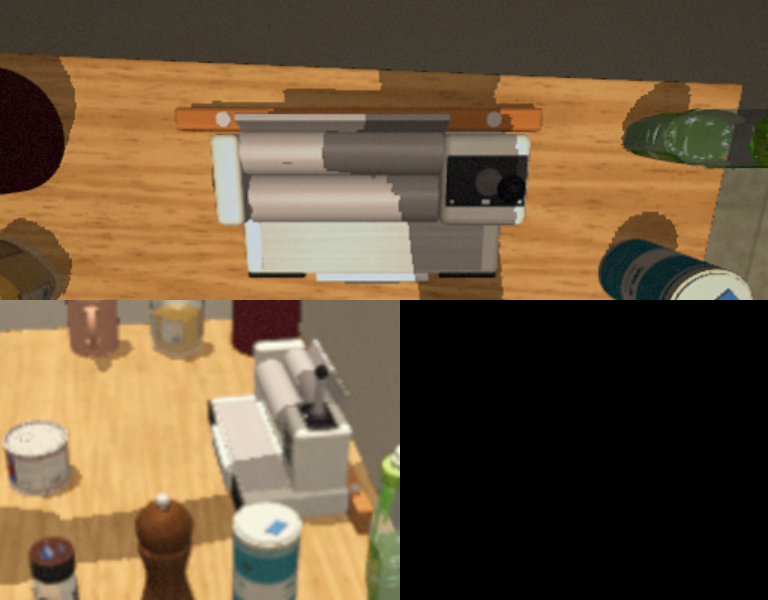

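The machine sits parallel against the rail and within its ends, and the bystanders are in place. Ball pixels are wrist (512,188) and scene (321,72). I'll check the toggle numerically.

Run:
```python
from h import *
import pickle
f=pickle.load(open("w6.pkl","rb"));C=pickle.load(open("c6.pkl","rb"))
w=lambda x,y:((x+.5)/1.5-.5,(y+.5)/1.5-.5)
for n,z,p in(("FL",.04,(246,273)),("FR",.04,(497,272)),("ball",.174,(512,188)),("h",.12,(445,137)),("h",.12,(529,137)),("h",.12,(525,223)),("h",.12,(441,223)),("railL",.034,(175,128)),("railR",.034,(541,130))): print(n,cast(f,*w(*p),z).round(4))
print(tri(f,w(512,188),C,(185+321.5/2.5-.5,165+72.5/2.5-.5)))
L=cast(f,*w(246,273),.04);R=cast(f,*w(497,272),.04);d=L-R;yaw=np.arctan2(-d[0],d[1]);x=np.array([np.cos(yaw),np.sin(yaw)]);y=np.array([-x[1],x[0]])
c=((L+R)/2)[:2]+.06*x;print(yaw,c,"off",c+.026*x-.078*y,"ends",c+.06*x+.11*y,c+.06*x-.11*y)
```

```text
FL [0.5866 0.044  0.04  ]
FR [ 0.596  -0.1747  0.04  ]
ball [ 0.679  -0.1432  0.174 ]
h [ 0.706  -0.1101  0.12  ]
h [ 0.7081 -0.1652  0.12  ]
h [ 0.6514 -0.1695  0.12  ]
h [ 0.6492 -0.1118  0.12  ]
railL [0.7054 0.0995 0.034 ]
railR [ 0.7154 -0.1996  0.034 ]
(array([ 0.67785056, -0.14329729,  0.17241977]), np.float64(0.0021960914316210924))
0.04286299290954512 [ 0.65120664 -0.06280029] off [ 0.68052505 -0.13961455] ends [0.70643805 0.04966967] [ 0.71586502 -0.17012826]
```

Home is confirmed: the machine's yaw matches the rail and both ends are inside it. The ball reads about 4 mm to the right of the off point. That is inside tolerance, but there is plenty of time, so I'll regrip to centre it.

Call:
{"api": "send_rows", "payload": {"rows": [[0,0,0,2.5,-3.6,0,6],[0,0,0,4.9,-7.2,0,6],[0,0,0,4.9,-7.2,-3,6],[0,0,0,4.9,-7.2,-7,6],[0,0,0,4.9,-7.2,-11,6],[0,0,0,4.9,-7.2,-14,6],[0,0,0,4.9,-7.2,-16.2,6],[0,0,0,4.9,-7.2,-16.2,6]]}}

```text
clock: 19.6
ee_pos: [0.6752, -0.1393, 0.152]
ee_rot: [1.0, 0.019, -0.006, -0.001]
contact_force: [-1.5, 0.1, -0.1]
width: 0.0601
gripper_force: 0.0
```

Call:
{"api": "send_rows", "payload": {"rows": [[0,0,0,0,0,0,6]]}}

```text
clock: 19.68
ee_pos: [0.6788, -0.1393, 0.1575]
ee_rot: [1.0, 0.019, -0.002, -0.0]
contact_force: [-0.1, 0.2, 1.7]
width: 0.06
gripper_force: 0.0
```

Call:
{"api": "send_rows", "payload": {"rows": [[0,0,0,0,0.1,0,4],[0,0,0,0,0.1,0,3],[0,0,0,0,0.1,0,2.2],[0,0,0,0,0.1,0,1.7],[0,0,0,0,0.1,0,1.7],[0,0,0,0,0.1,0,1.7]], "squeeze": 20}}

```text
clock: 20.18
ee_pos: [0.6808, -0.1388, 0.1598]
ee_rot: [1.0, 0.019, 0.001, 0.001]
contact_force: [0.8, -1.6, 0.6]
width: 0.0174
gripper_force: 0.6
```

Call:
{"api": "send_rows", "payload": {"rows": [[0,0,0,0,0,0,3],[0,0,0,0,0,0,5],[0,0,0,0,0,0,6],[0,0,0,0,0,0,6],[0,0,0,0,0,4,6],[0,0,0,0,0,8,6],[0,0,0,-3,3,12,6],[0,0,0,-6,6,15,6]]}}

```text
clock: 20.85
ee_pos: [0.6364, -0.0944, 0.2946]
ee_rot: [1.0, 0.017, 0.001, -0.0]
contact_force: [0.1, 0.4, 0.2]
width: 0.0599
gripper_force: 0.0
```

Call:
{"api": "send_rows", "payload": {"rows": [[0,0,0,0,0,1,6],[0,0,0,0,0,1,6],[0,0,0,0,0,1,6]]}}

```text
clock: 21.1
ee_pos: [0.6357, -0.0938, 0.303]
ee_rot: [1.0, 0.019, 0.0, 0.001]
contact_force: [-0.4, -0.3, -0.2]
width: 0.0599
gripper_force: 0.0
```

Run:
```python
from h import *
import pickle
g=pickle.load(open("c6.pkl","rb"))
C=grab_frame("scene")
# dark-ball centroid before/after, and machine/bystander change outside arm
for q in(g,C):
    r=q["color"][180:212,305:325]; ys,xs=np.where(r.max(2)<60); k=ys<ys.min()+6
    print(xs[k].mean()+305,ys[k].mean()+180,k.sum())
d=np.abs(g["color"].astype(int)-C["color"]).max(2)[165:300,170:345]>60
ys,xs=np.where(d); print(d.sum(),xs.min()+170,xs.max()+170,ys.min()+165,ys.max()+165)
b=[C["cx"],C["cy"]]
for y in(-.1432,-.138): print(proj(C,[.679,y,.174]))
print(readout.observe()["contact_force"],readout.observe()["ee_pos"])
```

```text
313.2857142857143 193.5 14
313.14285714285717 193.0 14
501 170 332 193 280
[313.98864701 192.95633692]
[313.51959072 191.99752969]
[-1.00874175 -1.80491653 -0.4896514 ] [ 0.63533678 -0.09449277  0.30151172]
```

```bash
python3 -c "
from station import ctrl
print(ctrl.job_done())"
```

```text
the job is handed in; nothing more can be done
None
```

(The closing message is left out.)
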